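# Scan the tray label, then draw the spring pusher back to the fill clip and hold it

## Task

Book a refill of the counter display tray: pick up the barcode scanner that stands to the right of the tray, point it squarely at the barcode label on the tray's upright holder from about a hand's breadth away, keep it steady there for a good second, and stand the scanner upright on the counter again. Then pull the tray's spring pusher back from the cartons until its pointer lines up with the index rib of the clip on the side wall, and finish while still holding it there, so that a colleague can drop the new bundle into the gap. The cartons in the lane, the clip and the other things on the counter stay where they are.

Things in the scene. Friction and masses are not known exactly. Their poses are not given: they have to be found in the camera images.
- tray: Grey sheet-metal display tray, fixed, 286 (x) x 158 (y) mm, side walls 50 mm high. Origin: centre of its underside. x runs along the lane: front stop (clear) and label holder at the -x end; the pusher is pulled towards +x. y points to the side wall with the clip, on the robot's side. Yaw within 0.35 of pi/2: label faces right, pull goes left. Lane floor 10 mm, rear wall 27 mm above the counter.
- label (a point): Middle of the barcode (50 x 26 mm) on the label holder, an upright 84 x 54 x 3 mm plate on two wire stems at the tray's -x end, leaning back 8 degrees. 122 mm above the counter; the holder's top edge is 147 mm up. The label faces the tray's -x, away from the cartons; x of this point goes into the label from its front, y across it.
- scanner: Black hand scanner right of the tray (not the one far back), 101 (x) x 64 (y) x 104 (z) mm, standing loose on its foot (62 x 42 mm). Origin: on its underside, below the head. x points to the nose, the way of the beam; it starts within 0.6 rad of world +y. Head: 52 to 104 mm up, 64 mm wide at x = 41, 56 at x = 0, 45 at x = -36 mm, sides flat 68 to 88 mm up, graspable from above..
- scan_window (a point): Middle of the scanner's reading window: 49 mm ahead (+x) of the scanner's origin and 80 mm above its foot; axes as the scanner's.
- pusher (a joint): Travel of the pusher along the tray's x in m: 0 at the start, where it rests against the two cartons; grows as it is pulled back; its stop is at 0.155. A constant-force spring draws it to the front with about 6 N at 0 and 8 N at the far end; it runs back as soon as it is let go.
- paddle_top (a point): Middle of the rounded top edge of the pusher's grey paddle, 113 mm above the counter, on the plate's mid-plane; axes as the tray's. The paddle is an upright plate 5 mm thick (along x), 46 mm wide in the middle up to 90 mm height, rounded above. Pinch it from above, one finger in front, one behind: cartons in front reach 47 mm above the counter, the sled behind (30 mm long) 51 mm.
- pointer (a point): Tip of the pusher's pointer, a small arm of the paddle that reaches over the top of the side wall on the clip's side, in the mid-plane of the paddle; 54 mm above the counter, 78 mm from the lane's middle.
- clip_rib (a point): Index rib (2.5 mm wide, across the wall) in the middle of the black clip, 16 mm long, on the tray's +y wall; 53 mm above the counter; axes as the tray's. It shows how far to pull the pusher: 40 to 105 mm beyond the pointer's start, along the tray's x. The clip slides along the wall if knocked.
- lane_carton_a: Carton 145 x 46 x 37 mm lying across the lane against the front stop, loose. Origin: centre of its underside, 10 mm above the counter.
- lane_carton_b: Like lane_carton_a, the second carton, between the first and the paddle. Origin: centre of its underside.
- tape_measure: Bystander: tape measure 76 x 74 x 34 mm, loose. Origin: underside.
- marker: Bystander: marker pen 135 mm long, 17 mm thick, lying loose. Origin: underside.
- kraft_box: Bystander: small brown kraft box 88 x 52 x 62 mm, loose. Origin: centre of its underside.

How it is judged:
By the outcome, as a careful person would: the job done as asked, in the order asked, and still so for the second after the job is handed in, while the arm keeps its last pose, push and grip.
It also fails if it takes over 61 s, if anything falls off the work surface, if the arm or the gripper's body presses on something with over 40 N, if the wrist force passes 120 N, or if a joint passes its speed limit or range.

## Robot

A 6-joint arm with a two-finger parallel gripper is mounted at the origin on a cart in front of the work surface, level with it; the furniture and walls round the work are solid. World frame = base frame: x ahead of the robot, y to its left, z up, the work surface at z = 0. Lengths are in m, angles in degrees, forces in N, time in s.
With the tool pointing down it reaches from about 0.375 to 0.75 m from the base axis. Payload 9 kg.
Tool frame: the origin (TCP) lies where the fingers leave the gripper's body, on its centre line; the fingertips stand 73 mm ahead of it and the grasp point (between the pads) lies 54 mm ahead of it (robot.tip_reach is the distance from the TCP to the fingertips, in m); z points along the fingers, y is the line along which they close (so a half turn about z gives the same grasp; the last joint's range is limited). The gripper opens to 85 mm and grips with 20 to 120 N. Pads are 22 mm wide; open, the fingers measure 114 mm over their backs; the gripper's body (76 mm by 85 mm) begins 54 mm behind the grasp point. The pads swing forward as they close: fully open they stand 13 mm farther back than shut.
Start: joints at [-88.447, 5.964, 5.575, 89.605, 0, 77.527], TCP at [0.145, -0.582, 0.304] pointing down, gripper open.
Joint ranges: [-171.21, 171.21], [-48.23, 106.86], [-62.78, 66.21], [-105.2, 120.99], [-86.42, 89.51], [-180, 180]. Speed limits (degrees/s): [127.2, 127.2, 147.25, 180, 180, 180].

## Interface

Orientations are given as [roll, pitch, yaw] about the fixed x, y, z axes, in that order (R = Rz(yaw) Ry(pitch) Rx(roll)).
In Python, from plant import robot gives the robot as it stands. Calls block until the motion is done:
- robot.move_pose(position, orientation): joint-space move of the TCP to a pose.
- robot.line_to(position, vel=0.15, rotation=None, guard=None): straight line of the TCP; rotation=None keeps the orientation; vel is the mean speed in m/s. With guard (N) it stops when the force on the tool has changed by that much, and returns True; else False.
- robot.goto_joints(angles): joint-space move.
- robot.set_gripper(opening): finger opening in m; the grip force is fixed at half the most; returns when the fingers have stopped.
- robot.pause(seconds).
- robot.ik(position, orientation): joint angles nearest the present ones, or None.
- robot.observe(): the state.
- robot.grab_frame(name): name is "scene" or "top" or "wrist"; returns the picture (384x512x3 uint8, blue, green, red); there is no depth.
- robot.get_calibration(name): a dict with "vertical_fov" (degrees; the focal length in pixels is half the picture's height over the tangent of half this angle, whatever the lens; pixels are square), "cx", "cy" (the principal point, pixels), "k1" (the pictures are not rectified: a ray, as slopes to the right and down, at radius r is drawn at 1 + k1 r^2 times it, then the intrinsics apply), "rvec" (rotation vector, rad) and "tvec" (3), from world to camera coordinates, as OpenCV has them. Camera axes: x right, y down, z forward; pixel columns grow to the right and rows downward; lengths in m; the calibration is good to about 2 mm. A picture is of the moment at which its call begins: read the wrist's pose just before it. get_calibration takes no time and is no camera call; for the wrist camera it gives the pose at the moment of the call.
A pose or a line that the arm cannot do raises robot.IKError and nothing moves.
- robot.job_done(): hands the job in; it is judged then, once.
The state is a dict: "time": time; "q": joint angles; "qvel": joint speeds; "joint_torque": joint torques, N m; "tool_pos": TCP position; "tcp_rot": TCP orientation; "ft_force": force on the tool from outside, world axes, zero at the start; "torque": the same for the moment, N m; "gripper_width": finger opening in m; "gripper_force": force on a finger pad.
Only numpy, scipy, OpenCV 4.12 (cv2) and the standard library are available. Lean on these libraries where they do the work, as an engineer would, in place of code of your own. Each camera call takes 0.05 s, during which the arm holds its last target. There are 200 camera calls.

## Working session

There is one attempt and no reset: what is moved stays moved. The work goes in short steps, each a Python script; the robot and the scene stay as the last script left them, time stands still between calls to the robot, and variables do not carry over. Pictures are saved under pics/ and viewed, at most 10 in all, crops included, and the job is handed in when it is done.

```bash
ls; mkdir -p pics; python3 - <<'E'
from plant import robot
import cv2
for n in("scene","top","wrist"):
    f=robot.grab_frame(n); cv2.imwrite(f"pics/{n}0.png",f)
    c=robot.get_calibration(n); print(n,c)
a=cv2.imread("pics/scene0.png");b=cv2.imread("pics/top0.png")
E
```

```text
pics
scene {'vertical_fov': 55.31256093904531, 'cx': 255.8716428589857, 'cy': 195.4123531151986, 'k1': -0.055172774640672606, 'rvec': array([ 0.72072287, -2.50376387,  1.2380776 ]), 'tvec': array([0.44075392, 0.29094722, 0.83019145])}
top {'vertical_fov': 52.02880240659953, 'cx': 253.8602821397437, 'cy': 194.99313885091257, 'k1': -0.04123355645556963, 'rvec': array([ 2.18423296, -2.03403902,  0.20789669]), 'tvec': array([-0.05670278,  0.56387873,  1.10564479])}
wrist {'vertical_fov': 59.57444146719658, 'cx': 255.05205395897175, 'cy': 190.47342296428857, 'k1': -0.0309293226371915, 'rvec': array([-2.27472493,  1.77641623,  0.27716366]), 'tvec': array([-0.59956877, -0.03840958,  0.37951692])}
```

View pics/scene0.png

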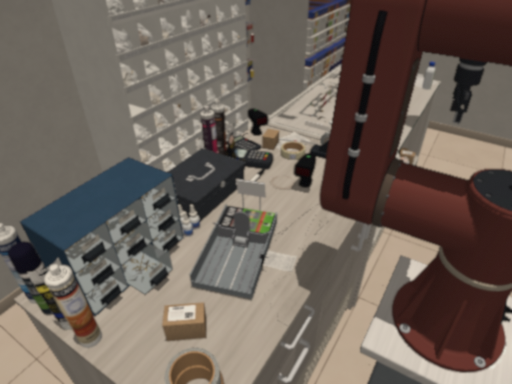

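View pics/top0.png

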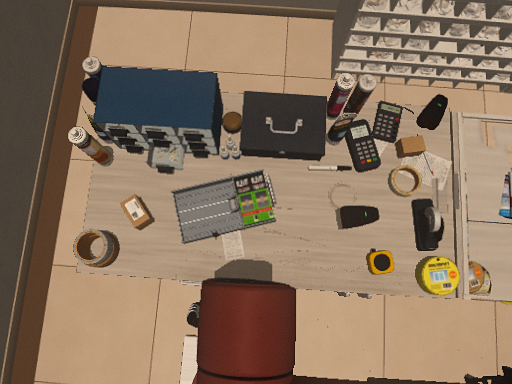

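The scene view shows the tray (label ~(250,188)), the paddle (242,228) and the scanner (306,170). The top view shows the tray at about (223,207) and the scanner at (360,215) with its nose to the left. Next I'll write helpers and take closer wrist views.

```bash
cat > h.py <<'E'
import numpy as np, cv2
from scipy.optimize import least_squares
from scipy.spatial.transform import Rotation as Ro
def K(c):
    f=192/np.tan(np.radians(c["vertical_fov"]/2)); return f
def pose(c): return cv2.Rodrigues(np.array(c["rvec"],float))[0],np.array(c["tvec"],float)
def ray(c,p):
    d=(np.array(p,float)-[c["cx"],c["cy"]])/K(c); s=d.copy()
    for _ in range(20): s=d/(1+c["k1"]*(s@s))
    R,t=pose(c); v=R.T@np.r_[s,1]; return -R.T@t, v/np.linalg.norm(v)
def proj(c,X):
    R,t=pose(c); q=R@np.array(X)+t; s=q[:2]/q[2]; s=s*(1+c["k1"]*(s@s)); return s*K(c)+[c["cx"],c["cy"]]
def onz(c,p,z):
    o,v=ray(c,p); return o+v*(z-o[2])/v[2]
def tri(obs):
    A=np.zeros((3,3));b=np.zeros(3);
    for c,p in obs:
        o,v=ray(c,p); P=np.eye(3)-np.outer(v,v); A+=P;b+=P@o
    X=np.linalg.solve(A,b); return X,[np.round(proj(c,X)-p,1) for c,p in obs]
E
python3 - <<'E'
from h import *; from plant import robot
t=robot.get_calibration("top");w=robot.get_calibration("wrist")
for n,p,z in[("scan nose",(341,217),.1),("scan tail",(379,212),.1),("paddle",(240,205),.1),("tray TL",(175,188),.03),("tray BL",(183,240),.03),("TR",(268,172),.05),("BR",(275,221),.05)]: print(n,onz(t,p,z).round(3))
R,tt=pose(w); print("cam",-R.T@tt, R[2]); s=robot.observe(); print(s["time"],s["tool_pos"],s["tcp_rot"])
R2=Ro.from_euler("xyz",s["tcp_rot"],degrees=True).as_matrix();print((R2.T@(-R.T@tt-s["tool_pos"])).round(4),(R2.T@R.T).round(3))
E
```

```text
scan nose [ 0.512 -0.267  0.1  ]
scan tail [ 0.534 -0.374  0.1  ]
paddle [0.526 0.02  0.1  ]
tray TL [0.577 0.225 0.03 ]
tray BL [0.421 0.184 0.03 ]
TR [ 0.642 -0.054  0.05 ]
BR [ 0.495 -0.084  0.05 ]
cam [ 0.22156081 -0.56300358  0.37273164] [-0.29470685 -0.07268935 -0.95281904]
0.15 [ 0.14540843 -0.58192757  0.30329591] [-1.79943070e+02 -1.21291737e-02  1.40225320e+01]
[ 0.0785  0.     -0.0694] [[-0.    -0.953 -0.304]
 [ 1.    -0.     0.   ]
 [-0.    -0.304  0.953]]
```

```bash
python3 - <<'E'
from h import *; from plant import robot
import pickle
C={}
def shot(n,p,yaw):
    robot.move_pose(p,[180,0,yaw]); robot.pause(.2)
    c=robot.get_calibration("wrist"); f=robot.grab_frame("wrist"); C[n]=c; cv2.imwrite(f"pics/{n}.png",f)
shot("s1",[.53,-.27,.34],-78)
shot("s2",[.53,-.15,.34],-78)
shot("t1",[.49,-.02,.34],13)
shot("t2",[.49,.10,.34],13)
pickle.dump(C,open("C.pkl","wb")); print(robot.observe()["time"])
for a,b in(("s1","s2"),("t1","t2")):
    m=np.vstack([cv2.imread(f"pics/{a}.png"),cv2.imread(f"pics/{b}.png")])
    cv2.imwrite(f"pics/m{a}.png",cv2.resize(m,(400,600),interpolation=cv2.INTER_AREA))
cv2.imwrite("pics/all.png",np.hstack([cv2.imread("pics/ms1.png"),cv2.imread("pics/mt1.png")]))
E
```

```text
9.4917
```

View pics/all.png

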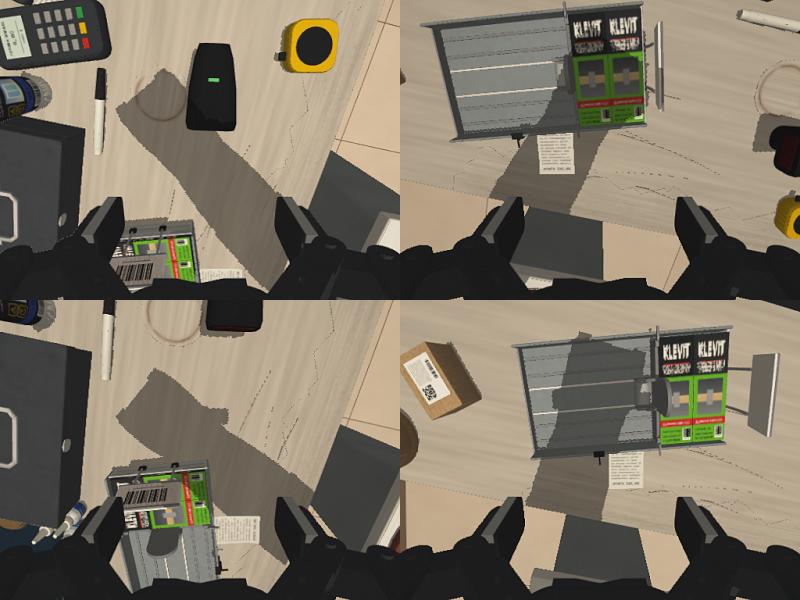

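This montage shows the scanner with its beam toward the tray, the label, the paddle, the clip (black, on the robot-side wall), and the cartons. Next I need enlarged crops with gridded pixel coordinates.

```bash
cat > crop.py <<'E'
import cv2,numpy as np
def crop(f,x0,y0,w,h,s,gain=1.0):
    im=cv2.imread(f"pics/{f}.png")[y0:y0+h,x0:x0+w].astype(float)
    im=np.clip(255*(im/255)**gain,0,255).astype(np.uint8)
    im=cv2.resize(im,None,fx=s,fy=s,interpolation=cv2.INTER_CUBIC)
    for x in range(-(-x0//10)*10,x0+w,10):
        for y in range(-(-y0//10)*10,y0+h,10):
            cv2.circle(im,(int((x-x0+.5)*s),int((y-y0+.5)*s)),1,(255,0,255),-1)
    for x in range(-(-x0//20)*20,x0+w,20): cv2.putText(im,str(x),(int((x-x0+.5)*s)-10,9),0,.35,(0,255,255),1)
    for y in range(-(-y0//20)*20,y0+h,20): cv2.putText(im,str(y),(0,int((y-y0+.5)*s)+4),0,.35,(0,255,255),1)
    return im
def put(name,*ims):
    c=np.zeros((600,800,3),np.uint8)
    for im,x,y in ims: c[y:y+im.shape[0],x:x+im.shape[1]]=im[:600-y,:800-x]
    cv2.imwrite(f"pics/{name}.png",c)
E
python3 - <<'E'
from crop import *
put("A",(crop("s1",225,45,95,132,4.2,.45),0,0),(crop("s2",130,200,130,75,3.05),402,0),(crop("s1",140,275,130,100,3.05),402,240))
put("B",(crop("t1",130,45,110,150,3.6,.6),0,0),(crop("t2",247,75,110,150,3.6,.6),402,0))
E
```

```text
(no output)
```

View pics/A.png

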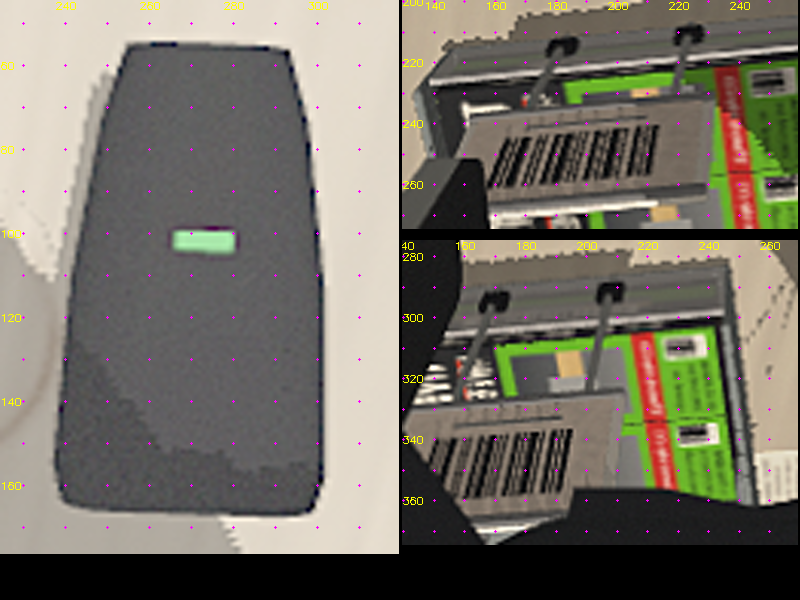

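View pics/B.png

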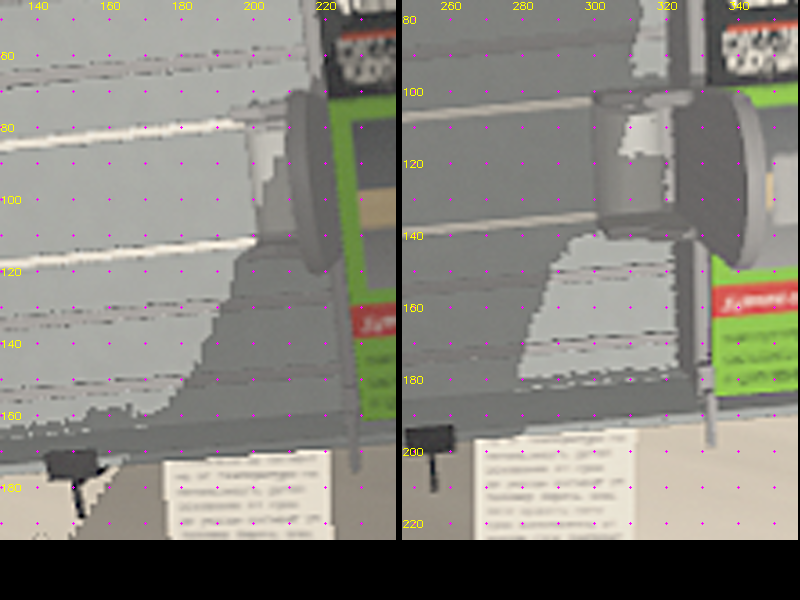

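```bash
python3 - <<'E'
from crop import *
L=[]
for i,(n,ps) in enumerate((("t1",[(28,36),(67,179),(314,13),(316,166)]),("t2",[(150,60),(170,202),(422,35),(429,179)]))):
    for j,(x,y) in enumerate(ps): L.append((crop(n,max(x-22,0),max(y-22,0),44,40,4.5,.7),j*200,i*190))
L.append((crop("s2",250,0,100,50,4.2,.45),0,385)); L.append((crop("t1",165,55,75,45,4.5,.7),430,385))
put("C",*L)
E
```

```text
(no output)
```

View pics/C.png

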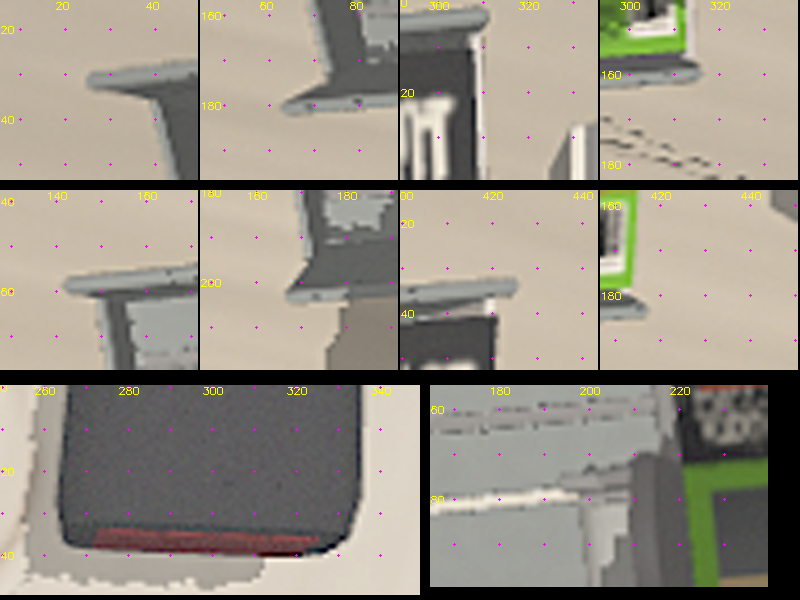

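```bash
python3 - <<'E'
from h import *
import pickle
C=pickle.load(open("C.pkl","rb")); t1,t2,s1,s2=[C[k] for k in("t1","t2","s1","s2")]
P={}
for n,a,b in[("TL",(25.1,31.3),(142.4,58.4)),("BL",(62.9,180.5),(167,203.3)),("TR",(311,3.3),(425.3,34)),("BR",(315.7,159),(416.5,183.2)),
 ("ptr",(228,175),(332,199)),("clipblk",(149.5,174),(254,196.5)),("clipstem",(152,188),(255.7,210)),("paddle?",(213,94),(347.5,124))]:
    X,e=tri([(t1,a),(t2,b)]); P[n]=X; print(n,X.round(4),e)
for n,a,b in[("bar TR",(195.2,336.8),(214.1,240.5)),("plate R",(213.3,324.7),(231.8,230.6)),("barBR",(192.3,358.1),(212.5,255.9))]:
    X,e=tri([(s1,a),(s2,b)]); P[n]=X; print(n,X.round(4),e)
for a,b in(("TL","TR"),("BL","BR"),("TL","BL"),("TR","BR")):
    d=P[a]-P[b]; print(a,b,np.linalg.norm(d[:2]).round(4),np.degrees(np.arctan2(d[1],d[0])).round(2))
# tray fit (z known)
obs=[(t1,(25.1,31.3),(.143,-.079,.05)),(t1,(62.9,180.5),(.143,.079,.05)),(t1,(311,3.3),(-.143,-.079,.05)),(t1,(315.7,159),(-.143,.079,.05)),
(t2,(142.4,58.4),(.143,-.079,.05)),(t2,(167,203.3),(.143,.079,.05)),(t2,(425.3,34),(-.143,-.079,.05)),(t2,(416.5,183.2),(-.143,.079,.05))]
def T(p,X): 
    c,s=np.cos(p[2]),np.sin(p[2]); return np.array([p[0]+c*X[0]-s*X[1],p[1]+s*X[0]+c*X[1],X[2]])
r=least_squares(lambda p:np.ravel([proj(c,T(p,X))-m for c,m,X in obs]),[.53,.07,1.8]); p=r.x
print("tray",p.round(4),np.degrees(p[2]),r.fun.round(1))
inv=lambda X:(T([0,0,-p[2]],np.array(X)-[p[0],p[1],0])).round(4)
for n in P: print(n,inv(P[n]))
for n,m in(("ptr",[(228,175),(332,199)]),("clip",[(149.5,174),(254,196.5)]),):
    print(n,[inv(onz(c,q,.0535)) for c,q in zip((t1,t2),m)])
# label: barcode corners in s2
print("bar s2",[inv(onz(s2,q,z)) for q,z in(((162.6,244.7),.109),((214.1,240.5),.109),((212.5,255.9),.135),((158.4,260.5),.135))])
print("tool t2..",)
so=[(s1,(255,54.7),(-.05,.0215,.09)),(s1,(293.5,56.4),(-.05,-.0215,.09)),(s1,(237.6,155.2),(.041,.032,.088)),(s1,(301.6,154),(.041,-.032,.088)),(s2,(297.5,37),(.049,0,.08)),(s1,(270,166),(.049,0,.09))]
rs=least_squares(lambda p:np.ravel([proj(c,T(p,X))-m for c,m,X in so]),[.52,-.32,1.75]); print("scanner",rs.x.round(4),np.degrees(rs.x[2]),rs.fun.round(1))
print(tri([(s1,(237.6,162)),(s2,(264.3,36.4))]),tri([(s1,(302,162)),(s2,(331.6,37.6))]))
pickle.dump((p,rs.x),open("fit.pkl","wb"))
E
```

```text
TL [0.5656 0.2327 0.0496] [array([ 0. , -0.1]), array([-0. ,  0.1])]
BL [0.4174 0.1855 0.0495] [array([-0.,  0.]), array([ 0., -0.])]
TR [ 0.652  -0.0384  0.0475] [array([ 0. , -0.1]), array([-0. ,  0.1])]
BR [ 0.5041 -0.085   0.0484] [array([-0.1,  0.5]), array([ 0.1, -0.4])]
ptr [0.4664 0.005  0.0548] [array([-0.1,  0.4]), array([ 0.1, -0.4])]
clipblk [0.4473 0.0905 0.0497] [array([ 0.1, -0.2]), array([-0. ,  0.2])]
clipstem [0.4325 0.0851 0.0515] [array([ 0.1, -0.3]), array([-0.1,  0.3])]
paddle? [0.5513 0.0305 0.1142] [array([ 0.2, -1. ]), array([-0.3,  1. ])]
bar TR [ 0.556  -0.0752  0.111 ] [array([0.2, 0. ]), array([-0.2, -0. ])]
plate R [ 0.5398 -0.0819  0.095 ] [array([-0.5, -0.1]), array([0.6, 0.1])]
barBR [ 0.5539 -0.0747  0.1402] [array([0.2, 0. ]), array([-0.3, -0. ])]
TL TR 0.2846 107.69
BL BR 0.2841 107.77
TL BL 0.1555 17.68
TR BR 0.1551 17.51
tray [0.5343 0.0738 1.8797] 107.69893536208956 [-1.6 -0.9 -0.8  1.6  0.7 -1.7  0.9  2.5 -1.4 -0.7 -0.8  1.5  1.5 -1.3
  1.4  1.6]
TL [ 0.1419 -0.0781  0.0496]
BL [0.1419 0.0774 0.0495]
TR [-0.1427 -0.0781  0.0475]
BR [-0.1422  0.
[... 158 characters left out ...]
0.0246  0.111 ]
plate R [-0.15    0.0421  0.095 ]
barBR [-0.1475  0.0264  0.1402]
ptr [array([-0.045 ,  0.0854,  0.0535]), array([-0.0451,  0.0865,  0.0535])]
clip [array([0.041 , 0.0771, 0.0535]), array([0.0421, 0.0762, 0.0535])]
bar s2 [array([-0.1481, -0.0271,  0.109 ]), array([-0.1476,  0.0245,  0.109 ]), array([-0.1446,  0.0256,  0.135 ]), array([-0.1448, -0.0248,  0.135 ])]
tool t2..
scanner [ 0.5257 -0.3232  1.7344] 99.37095285338603 [ 44.4   3.3 -42.3  -0.8  64.5   2.8 -65.1   1.1  -0.2  -0.2  -1.   -1. ]
(array([ 0.54767392, -0.26899943,  0.07967465]), [array([0.6, 0.1]), array([-0.7, -0.2])]) (array([ 0.48523984, -0.28159749,  0.07519608]), [array([-1. , -0.2]), array([1.1, 0.2])])
```

```bash
python3 - <<'E'
from h import *; from plant import robot
import pickle
C=pickle.load(open("C.pkl","rb")); s1,s2=C["s1"],C["s2"]; p,_=pickle.load(open("fit.pkl","rb"))
def T(p,X): 
    c,s=np.cos(p[2]),np.sin(p[2]); return np.array([p[0]+c*X[0]-s*X[1],p[1]+s*X[0]+c*X[1],X[2]])
so=[(s1,(255,54.7),(-.05,-.0215,.09)),(s1,(293.5,56.4),(-.05,.0215,.09)),(s1,(237.6,155.2),(.041,-.032,.088)),(s1,(301.6,154),(.041,.032,.088)),(s2,(297.5,37),(.049,0,.08)),(s1,(270,166),(.049,0,.09))]
rs=least_squares(lambda p:np.ravel([proj(c,T(p,X))-m for c,m,X in so]),[.52,-.32,1.75]); q=rs.x
print("scanner",q.round(4),np.degrees(q[2]),rs.fun.round(1))
pickle.dump((p,q),open("fit.pkl","wb"))
L=T(p,(-.147,0,.122)); tx=T([0,0,p[2]],(1,0,0)); ty=T([0,0,p[2]],(0,1,0)); a=np.radians(8)
xs=np.cos(a)*tx-np.sin(a)*np.array([0,0,1]); Rs=np.c_[xs,ty,np.cross(xs,ty)]
R0=Ro.from_euler("z",q[2]).as_matrix()
yaw=np.degrees(q[2])-180; Rt=Ro.from_euler("xyz",[180,0,yaw],degrees=True).as_matrix()
g=T(q,(.004,0,.127)); 
org=L-.09*xs-Rs@[.049,0,.08]
tp=org+Rs@R0.T@(g-[q[0],q[1],0]); tr=Ro.from_matrix(Rs@R0.T@Rt).as_euler("xyz",degrees=True)
print("label",L,"grasp",g,yaw,"scan",tp,tr, "ik",robot.ik(tp,tr),robot.ik(g,[180,0,yaw]))
pickle.dump((g,yaw,tp,tr,xs,org),open("plan.pkl","wb"))
E
```

```text
scanner [ 0.5262 -0.3238  1.754 ] 100.4970539965216 [-5.2  0.5  4.5  0.2 -0.6 -0.2  1.1  2.7  0.5 -1.  -0.3 -1.7]
label [ 0.57895197 -0.0662129   0.122     ] grasp [ 0.52545014 -0.31990609  0.127     ] -79.5029460034784 scan [ 0.61760602 -0.18733982  0.18733097] [180.          -8.         -72.30106464] ik [ -26.37533925    9.13579618   -3.42382162   71.85695468   -5.73844144
 -134.35433292] [ -43.4957761    11.06807536   -7.34730293   71.58462171    0.
 -143.99283009]
```

```bash
python3 - <<'E'
from h import *; from plant import robot
import pickle
g,yaw,tp,tr,xs,org=pickle.load(open("plan.pkl","rb"))
S=lambda m:(lambda s:print(m,round(s["time"],2),s["tool_pos"].round(4) if hasattr(s["tool_pos"],"round") else s["tool_pos"],np.round(s["tcp_rot"],1),round(s["gripper_width"],4),s["gripper_force"],np.round(s["ft_force"],1)))(robot.observe())
robot.move_pose(g+[0,0,.10],[180,0,yaw])
print(robot.line_to(g,vel=.1,guard=10)); S("down")
robot.set_gripper(0.03); S("grip")
robot.line_to(g+[0,0,.07],vel=.1); S("lift")
c=robot.get_calibration("wrist"); cv2.imwrite("pics/held.png",robot.grab_frame("wrist"))
robot.line_to(tp-xs*.05,vel=.15,rotation=tr); S("pre")
robot.line_to(tp,vel=.06); robot.pause(.3); S("scan")
cv2.imwrite("pics/scanS.png",robot.grab_frame("scene")); cv2.imwrite("pics/scanT.png",robot.grab_frame("top")); cv2.imwrite("pics/scanW.png",robot.grab_frame("wrist"))
robot.pause(1.5); S("held")
from crop import *
put("D",(crop("scanS",200,140,130,95,3,.7),0,0),(crop("scanT",250,140,130,95,3,.7),400,0),(crop("held",0,0,512,384,.75,.5),0,300),(crop("scanW",0,0,512,384,.75,.5),400,300))
E
```

```text
False
down 15.07 [ 0.5258 -0.3203  0.1279] [-1.80e+02 -1.00e-01 -7.95e+01] 0.0853 0.0 [ 0.6  0.5 -0.5]
grip 15.46 [ 0.5256 -0.3202  0.1281] [-1.80e+02 -1.00e-01 -7.95e+01] 0.0563 63.00915598869324 [-2.4  0.7  5.6]
lift 16.31 [ 0.5252 -0.3197  0.1962] [ 1.80e+02  1.00e-01 -7.95e+01] 0.0559 63.40668131830171 [ 0.1  0.6 -2.6]
pre 17.43 [ 0.6322 -0.2351  0.1942] [180.   -8.  -72.4] 0.0558 63.3496333763469 [ 0.2 -0.5 -2.7]
scan 18.71 [ 0.6176 -0.1875  0.1873] [180.   -8.  -72.3] 0.0558 63.37475783075206 [-0.9 -0.6 -1.7]
held 20.36 [ 0.6176 -0.1873  0.1873] [180.   -8.  -72.3] 0.0554 63.3745192294009 [-0.3  0.8 -2.7]
```

View pics/D.png

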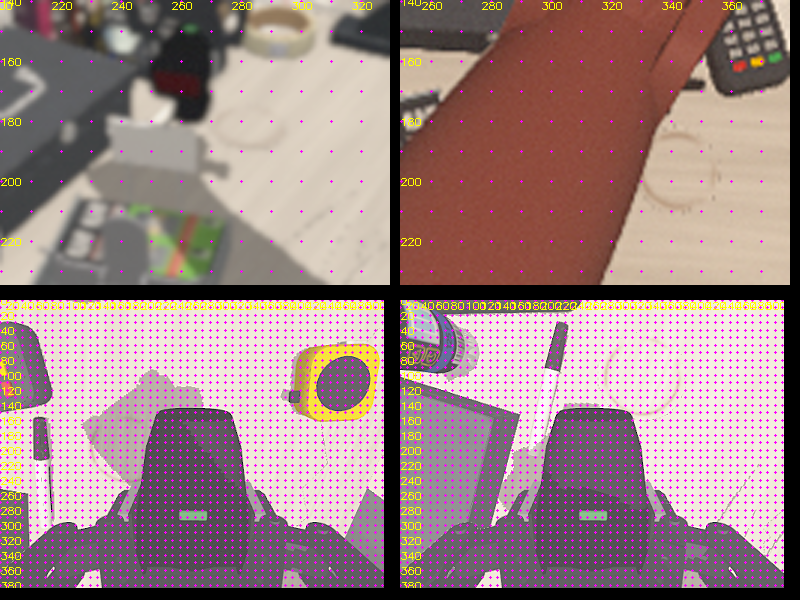

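```bash
python3 - <<'E'
from h import *; from plant import robot
import pickle
C=pickle.load(open("C.pkl","rb")); s1=C["s1"]; g,yaw,tp,tr,xs,org=pickle.load(open("plan.pkl","rb"))
def led(n):
    im=cv2.imread(f"pics/{n}.png").astype(int); m=(im[...,1]>im[...,2]+30)&(im[...,1]>im[...,0]+20)&(im[...,1]>120)
    k,l,st,ce=cv2.connectedComponentsWithStats(m.astype(np.uint8)); 
    return [(ce[i].round(1),st[i,4]) for i in range(1,k) if st[i,4]>25]
for n in("s1","held","scanW"): print(n,led(n))
cw=robot.get_calibration("wrist"); Rw,tw=pose(cw); Rtn=Ro.from_euler("xyz",tr,degrees=True).as_matrix()
Rg=Ro.from_euler("xyz",[180,0,yaw],degrees=True).as_matrix(); g2=np.array([.5257,-.3202,.128])
for px,z in(((273.1,101.9),.104),((255,54.7),.095),((293.5,56.4),.095)):
    X=onz(s1,px,z); loc=Rg.T@(X-g2); Xs=np.array(tp)+Rtn@loc; print(X.round(4),"pred px",proj(cw,Xs).round(1))
E
```

```text
s1 [(array([101.2,  15.3]), np.int32(99)), (array([273.7, 101.8]), np.int32(62)), (array([236.5, 332.8]), np.int32(824)), (array([182.4, 312.6]), np.int32(184)), (array([215.1, 328. ]), np.int32(191))]
held [(array([257.1, 287.4]), np.int32(415))]
scanW [(array([257.5, 287.4]), np.int32(423))]
[ 0.528  -0.3345  0.104 ] pred px [258.4 289.2]
[ 0.5519 -0.3701  0.095 ] pred px [204.1 164. ]
[ 0.5186 -0.3757  0.095 ] pred px [312.  165.5]
```

```bash
python3 - <<'E'
from h import *; from plant import robot
import pickle
C=pickle.load(open("C.pkl","rb")); s1=C["s1"]; g,yaw,tp,tr,xs,org=pickle.load(open("plan.pkl","rb"))
cw=robot.get_calibration("wrist"); Rtn=Ro.from_euler("xyz",tr,degrees=True).as_matrix()
Rg=Ro.from_euler("xyz",[180,0,yaw],degrees=True).as_matrix(); g2=np.array([.5257,-.3202,.128])
axis=Rtn@[0,1,0]
for dz in(0,3,6,-3,-6):
  for z in(.06,.08,.104):
    o=[]
    for px,zz in(((273.7,101.8),.104),((274.2,55.5),z)):
        loc=Rg.T@(onz(s1,px,zz)-g2); piv=np.array([0,0,.048]); loc=piv+Ro.from_rotvec([0,np.radians(dz),0]).apply(loc-piv)
        o.append(proj(cw,np.array(tp)+Rtn@loc).round(1))
    print(dz,z,*o)
E
python3 - <<'E'
import sys; sys.path.insert(0,".")
from crop import *
put("/../E" if 0 else "E",(crop("pics/scanW"[len("pics/"):] if 0 else "scanW",190,120,140,190,3,.45),0,0)) if 0 else None
import os; os.chdir(".")
im=cv2.imread("pics/scanW.png"); print([(y,im[y,257].tolist()) for y in range(132,172,3)])
E
```

```text
0 0.06 [260.  288.9] [261.6 138.6]
0 0.08 [260.  288.9] [259.7 151.7]
0 0.104 [260.  288.9] [256.5 174.2]
3 0.06 [260.  293.6] [261.8 137.3]
3 0.08 [260.  293.6] [259.9 153.5]
3 0.104 [260.  293.6] [256.6 181.3]
6 0.06 [260.  298.3] [261.9 136.4]
6 0.08 [260.  298.3] [260.  155.9]
6 0.104 [260.  298.3] [256.6 189.1]
-3 0.06 [260.  284.2] [261.5 140.2]
-3 0.08 [260.  284.2] [259.6 150.4]
-3 0.104 [260.  284.2] [256.5 167.9]
-6 0.06 [259.9 279.6] [261.3 142.1]
-6 0.08 [259.9 279.6] [259.5 149.5]
-6 0.104 [259.9 279.6] [256.5 162.3]
[(132, [203, 226, 237]), (135, [203, 226, 237]), (138, [222, 247, 255]), (141, [117, 134, 145]), (144, [12, 10, 7]), (147, [26, 26, 25]), (150, [28, 26, 26]), (153, [28, 28, 26]), (156, [25, 28, 26]), (159, [22, 22, 20]), (162, [42, 41, 43]), (165, [42, 39, 40]), (168, [38, 39, 40]), (171, [40, 39, 41])]
```

The scanner's pose in the grip agrees with the prediction to about 1 mm and 1°, so the scan was square. Next it goes back on the counter and I grasp the paddle.

```bash
python3 - <<'E'
from h import *; from plant import robot
import pickle
g,yaw,tp,tr,xs,org=pickle.load(open("plan.pkl","rb")); p,q=pickle.load(open("fit.pkl","rb"))
S=lambda m:(lambda s:print(m,round(s["time"],2),np.round(s["tool_pos"],4),np.round(s["tcp_rot"],1),round(s["gripper_width"],4),np.round(s["ft_force"],1)))(robot.observe())
robot.line_to(tp-xs*.06,vel=.12)
robot.line_to(g+[0,0,.05],vel=.15,rotation=[180,0,yaw])
robot.line_to(g+[0,0,.012],vel=.1)
print(robot.line_to(g+[0,0,.0],vel=.03,guard=6)); S("placed")
robot.set_gripper(.085); robot.pause(.2); S("open")
robot.line_to(g+[0,0,.12],vel=.15); robot.pause(.1)
c=robot.get_calibration("wrist"); cv2.imwrite("pics/after.png",robot.grab_frame("wrist"))
tx=np.array([np.cos(p[2]),np.sin(p[2]),0]); pd=np.array([p[0],p[1],0])+tx*-.045+[0,0,.138]
ps=np.degrees(p[2])-90-180
print("paddle",pd,ps,robot.ik(pd,[180,0,ps]))
robot.move_pose(pd+[0,0,.11],[180,0,ps]); robot.set_gripper(.05); robot.pause(.2); S("above")
c2=robot.get_calibration("wrist"); cv2.imwrite("pics/pad.png",robot.grab_frame("wrist"))
pickle.dump((c,c2,pd,ps,tx),open("pad.pkl","wb"))
from crop import *
put("E",(crop("after",0,0,512,384,.75,.5),0,0),(crop("pad",0,0,512,384,1.5,.7),0,0) if 0 else (crop("pad",100,0,260,384,1.55,.7),396,0))
E
```

```text
True
placed 23.0 [ 0.5256 -0.32    0.1281] [-180.    -0.   -79.5] 0.0557 [-0.7  0.8  5.5]
open 23.6 [ 0.5251 -0.3195  0.1269] [ 1.80e+02  1.00e-01 -7.95e+01] 0.0849 [0.3 0.5 0.7]
paddle [0.5479424  0.03095914 0.138     ] -162.30106463791043 [-10.42528675  -0.76403089 -18.67176521  72.09226568   0.
 -28.12422212]
above 27.1 [0.548 0.031 0.248] [-180.     0.  -162.3] 0.0502 [ 0.9 -0.5 -0.1]
```

View pics/E.png

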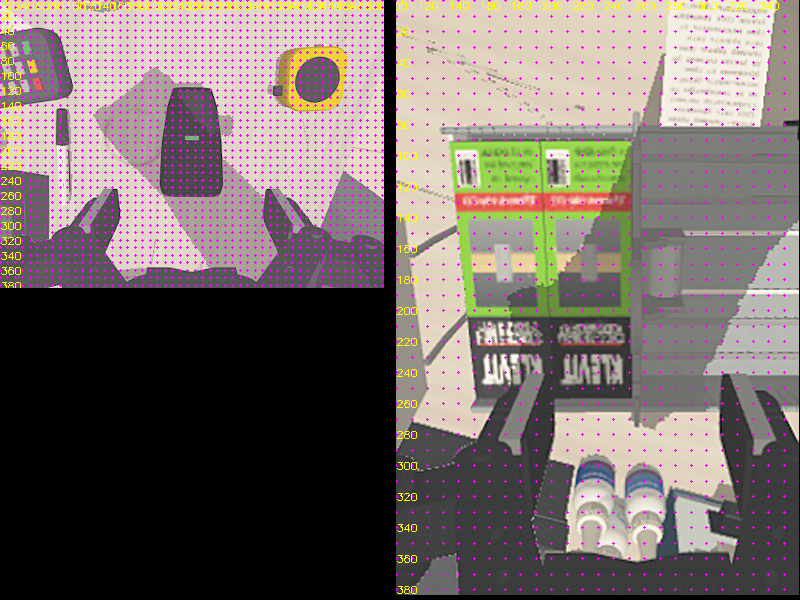

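The scanner stands upright back in its place. The paddle appears edge-on at column ~256, centred between the fingers. I'll check it, then grasp and pull.

```bash
python3 - <<'E'
from h import *; from plant import robot
import pickle
p,q=pickle.load(open("fit.pkl","rb")); c,c2,pd,ps,tx=pickle.load(open("pad.pkl","rb"))
S=lambda m:(lambda s:print(m,round(s["time"],2),np.round(s["tool_pos"],4),"s",(np.array(s["tool_pos"])-[p[0],p[1],0])@tx,round(s["gripper_width"],4),np.round(s["ft_force"],1)))(robot.observe())
O=np.array([p[0],p[1],0])
print("top px",proj(c2,O-.045*tx+[0,0,.113]),"x from px",[(onz(c2,(256,y),z)-O)@tx for y,z in((260,.113),(75,.054))])
print(robot.line_to(pd,vel=.08,guard=8)); S("down")
robot.set_gripper(.0); S("grip")
print(robot.line_to(pd+tx*.0867,vel=.05,guard=30)); robot.pause(.4); S("pulled")
c3=robot.get_calibration("wrist"); cv2.imwrite("pics/pull.png",robot.grab_frame("wrist")); cv2.imwrite("pics/pullS.png",robot.grab_frame("scene"))
pickle.dump(c3,open("c3.pkl","wb"))
from crop import *
put("F",(crop("pull",0,0,512,384,.78,.7),0,0),(crop("pull",200,20,110,120,3.6,.5),402,0),(crop("pullS",190,170,110,95,3.5,.7),0,302))
E
```

```text
top px [255.20884917 207.86265176] x from px [np.float64(-0.04445682610352001), np.float64(-0.04438957169580638)]
False
down 28.68 [0.5483 0.0309 0.1386] s -0.04516606354816548 0.0505 [-0.3 -0.5 -0. ]
grip 29.15 [0.5481 0.0308 0.1383] s -0.04524278887673931 0.0039 [ 0.1 -2.1  2.3]
False
pulled 31.43 [0.5219 0.1127 0.1382] s 0.04080613315779927 0.0041 [ 0.2 -6.9  1.7]
```

View pics/F.png

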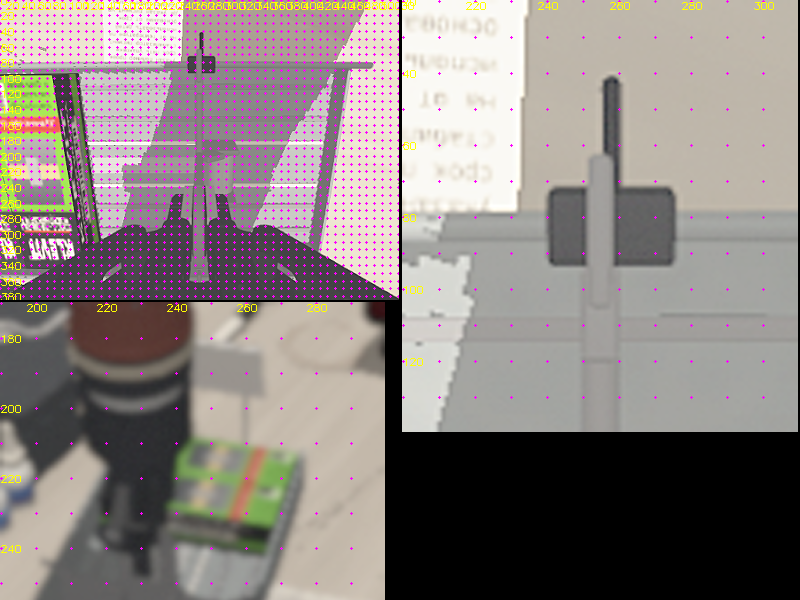

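Pull image: the pointer axis is at column ~254.8 and the clip and rib at ~257.8, so it is about 1.3 mm short. The clip itself is undisturbed. I'll correct that.

```bash
python3 - <<'E'
from h import *; from plant import robot
import pickle
p,q=pickle.load(open("fit.pkl","rb")); c,c2,pd,ps,tx=pickle.load(open("pad.pkl","rb")); c3=pickle.load(open("c3.pkl","rb"))
O=np.array([p[0],p[1],0]); a=(onz(c3,(254.8,66),.054)-O)@tx; b=(onz(c3,(257.8,70),.053)-O)@tx; print(a,b)
d=b-a; assert abs(d)<.003
robot.line_to(pd+tx*(.0867+d),vel=.02); robot.pause(.5)
s=robot.observe(); print(s["time"],(np.array(s["tool_pos"])-O)@tx,s["gripper_width"],np.round(s["ft_force"],1))
cv2.imwrite("pics/fin.png",robot.grab_frame("wrist"))
from crop import *
put("G",(crop("fin",200,20,110,120,4.9,.5),0,0))
E
```

```text
0.040507396938491126 0.041810266757371886
32.2833 0.04211228739480131 0.003886725049080521 [ 2.  -7.1  2.6]
```

View pics/G.png

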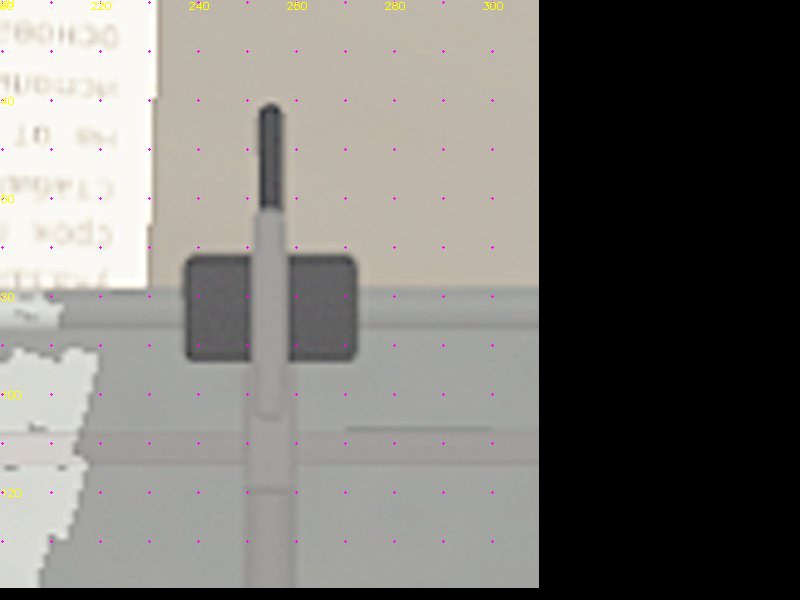

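The pointer (column ~254.6) now lies exactly over the rib (~254.6), with the clip centred beneath it. I'm handing in with the grip still held.

```bash
python3 -c "
from plant import robot
print(robot.job_done())"
```

```text
the job is handed in; nothing more can be done
None
```

I scanned the label squarely from about 90 mm and held it for over 1.5 s, stood the scanner back in its place, and handed the job in at about 32 s with the pusher held so that its pointer lines up with the clip's rib.

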